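Load the sole-warming oven

TASK

First pick the wooden offcut out of the oven's path and put it in the blue scrap bin. Then slide the tray with its pair of soles between the guide rails into the oven until it is fully home against the depth stop, so that the orange plunger is pushed all the way in; ease it in gently and never ram or jam it. Keep both soles lying flat in the tray, and leave the bin, glue jar and brush where they are.

Things in the scene. Friction and masses are not known exactly. Their poses are not given: they have to be found in the camera images.
- oven: Fixed green bench-top oven: hood 300 wide, 260 deep, 170 high, over a slot 137 wide and 70 high, open in front; the tray slides in on the bench itself. Origin on the bench at the middle of the slot's mouth (hood's front face, x = 0); +x points INTO the oven, y across the slot, z up. Inside, an adjustable depth stop was left anywhere from x = 70 to 130 and is not measured.
- rails (a point): Point on the bench midway between the two steel guide rails at oven x = -70, axes as the oven's. Rails are 18 high, 12 thick, inner faces 137 apart (y = +-68.5) from here to the hood; towards -x they flare outwards over 38 more (ends about 180 apart).
- plunger (a joint): Orange plunger, 50 wide, 6 to 30 above the bench, in front of the stop, pushed back by the tray's front: 0 = out, face 10 mm before the stop; 0.010 = fully in, tray touching the stop (two steel bumpers). Resists with about 3 N, stays where left. An orange flag on the hood's roof moves with it and closes up against a white block that stands over the stop.
- tray: Loose aluminium tray, 200 long (x), 130 wide (y), about 0.35 kg empty, floor 3 thick. Side and front walls 24 high, 3 thick; the rear wall (at -x) is red, 34 high and 5 thick. Origin under its centre, on the bench; +x is the front end, which goes into the oven first. When home its rear part stays 70 to 130 mm outside the hood.
- sole_left: Loose cork sandal sole with a dark heel block, 144 long, 48 wide, 14 thick (30 at the heel), 0.1 kg, lying lengthwise in the tray. Origin under its middle, x to the toe, z up.
- sole_right: The other sole of the pair, just like sole_left, beside it.
- offcut: Loose block of pale wood with a black rubber top, 64 long (x), 32 wide (y), 30 high, 0.06 kg. Origin under its centre. It lies between the tray and the oven's rails.
- bin: Open blue scrap bin, 150 x 150, 80 high, walls and floor 5 thick, 0.6 kg. Origin under its centre.
- glue_jar: Closed glue jar, 70 in diameter, 90 high, standing. Origin under its centre. Leave alone.
- brush: Brush lying on the bench. Leave alone.
Not all that is in view belongs to the job. Of the things shaped like the tray, the aluminium one is meant. Several things have the shape of the offcut; the one meant has the colours described above.

How it is judged:
On the way, in this order (a step that is already met when the one before it is completed fails the run):
1. the offcut lies in the bin (x of offcut in the frame of bin between -0.072 and 0.072 m and y of offcut in the frame of bin between -0.072 and 0.072 m and z of offcut in the frame of bin between -0.01 and 0.07 m), for 0.2 s.
2. the tray is fully home: the plunger is pushed in (value of joint plunger above 0.007 m and x of tray in the frame of oven between -0.04 and 0.045 m and y of tray in the frame of oven between -0.01 and 0.01 m and angle between the x axis of tray and the x axis of oven, either way round below 0.08 rad and angle between tray's own z axis and vertical below 0.05 rad), for 0.2 s.
At the end, for the whole second after the job is handed in: The offcut lies in the bin; the tray stands flat between the rails with its front end in the oven, within 10 mm and 0.08 rad of the slot's centre line, the plunger pushed in by more than 7 of its 10 mm; both soles lie flat inside the tray; tray and offcut are at rest (all of step 1 and all of step 2 and x of sole_left in the frame of tray between -0.06 and 0.06 m and y of sole_left in the frame of tray between -0.055 and 0.055 m and z of sole_left in the frame of tray between -0.002 and 0.012 m and angle between each of sole_left, sole_right's own z axis and vertical below 0.15 rad and x of sole_right in the frame of tray between -0.06 and 0.06 m and y of sole_right in the frame of tray between -0.055 and 0.055 m and z of sole_right in the frame of tray between -0.002 and 0.012 m and linear speed of tray below 0.01 m/s and linear speed of offcut below 0.02 m/s); the robot touches nothing.
It fails at once if the tray is pressed or jammed against the oven, rails, plunger or stop with more than 30 N (contact force between tray and oven above 30 N).
It fails at once if a sole tips up by more than 0.4 rad (angle between any of sole_left, sole_right's own z axis and vertical above 0.4 rad).
It fails at once if the jar or brush is moved by more than 30 mm (distance of any of glue_jar, brush from where it was at the start of the episode above 0.03 m).
It fails at once if the bin is moved by more than 40 mm (distance of bin from where it was at the start of the episode above 0.04 m).
It also fails if it takes over 72 s, if anything falls off the work surface, if the arm or the gripper's body presses on something with over 40 N, if the wrist force passes 120 N, or if a joint passes its speed limit or range.

ROBOT

A 6-joint arm with a two-finger parallel gripper is mounted at the origin on the work surface. World frame = base frame: x ahead of the robot, y to its left, z up, the work surface at z = 0. Lengths are in m, angles in rad, forces in N, time in s.
With the tool pointing down it reaches from about 0.35 to 0.85 m from the base axis. Payload 8.1 kg.
Tool frame: the origin (TCP) lies on the centre line of the jaws, within the pads' length; the fingertips stand robot.tips_ahead ahead of it and the grasp point (between the pads) lies 6 mm ahead of it (robot.tips_ahead is the distance from the TCP to the fingertips, in m); z points along the fingers, y is the line along which they close (so a half turn about z gives the same grasp; the last joint's range is limited). The gripper opens to 93 mm and grips with 3 to 60 N. Pads are 15 mm wide; open, the fingers measure 128 mm over their backs; the gripper's body (75 mm by 188 mm) begins 65 mm behind the grasp point.
Start: joints at [1.122, 0.13, 1.488, -0, 1.523, -0.085], TCP at [0.213, 0.561, 0.244] pointing down, gripper open.
Joint ranges: [-2.96, 2.96], [-0.89, 2.26], [0.02, 2.5], [-1.34, 4.48], [0, 2.73], [-2.66, 2.66]. Speed limits (rad/s): [2.39, 2.39, 2.79, 3.14, 3.14, 3.14].

INTERFACE

Orientations are given as a rotation vector (axis times angle).
In Python, from plant import robot gives the robot as it stands.
- The arm moves only by the tool apply_moves, never from a script. Its arguments are lists of equal length, an entry for each row: "delta_pos": the shift along the tool's x, y, z in cm, a list of three; "twist": the turn about the tool's z in rad. A call has 1 to 8 rows; each row shifts and turns the commanded pose from where the row before left it, along the tool's axes as they then stand; what a row does not reach is not made up. A row lasts 1/8 s, in which the tool goes at most 62.5 mm and 10.7 degrees, less where a joint would pass 70% of its speed; a pose out of reach is approached as far as the arm can. A call with a gripper value outside its range is refused whole. "gripper" is the finger opening in cm, from 0 to 9.3, set as the call begins (left out, the last holds). The fingers move at their own pace and stop on an object; "squeeze" is the grip in N (left out, the last holds). Time passes only in rows, so rows that do not move let the fingers close. It gives the time, the measured TCP pose, the force, the opening and the grip force at its end, in the units of the state.
- robot.read_state(): the state, without advancing time (a new reading comes with each control period).
- robot.read_camera(name): name is "scene" or "top" or "wrist"; returns a dict with "frame" (480x640x3 uint8, red, green, blue), "vertical_fov" (degrees; the focal length in pixels is half the picture's height over the tangent of half this angle, whatever the lens; pixels are square), "cx", "cy" (the principal point, pixels), "k1" (the pictures are not rectified: a ray, as slopes to the right and down, at radius r is drawn at 1 + k1 r^2 times it, then the intrinsics apply), "R" (3x3) and "t" (3): a world point X has camera coordinates R X + t. Camera axes: x right, y down, z forward; pixel columns grow to the right and rows downward; lengths in m; the calibration is good to about 2 mm. A picture is of the moment at which its call begins. There is no depth.
- robot.close_job(): hands the job in; it is judged then, once.
The state is a dict: "t": time; "q": joint angles; "dq": joint speeds; "joint_torque": joint torques, N m; "tool_pos": TCP position; "orientation": TCP orientation; "force": force on the tool from outside, world axes, zero at the start; "wrist_torque": the same for the moment, N m; "opening": finger opening in m; "gripper_force": force on a finger pad.
Only numpy, scipy, OpenCV 4.12 (cv2) and the standard library are available. Lean on these libraries where they do the work, as an engineer would, in place of code of your own. Each camera call takes 0.05 s, during which the arm holds its last target. There are 200 camera calls.

## Working session

There is one attempt and no reset: what is moved stays moved. The work goes in short steps, Python scripts to look and compute and a tool call to move; the robot and the scene stay as the last step left them, time stands still between calls to the robot, and variables do not carry over. Pictures are saved under pics/ and viewed, at most 10 in all, crops included, and the job is handed in when it is done.

Besides the shell and the picture viewer there is one more tool, called after "Request:" as name([rows], argument=value, ...), one row to a line, values as JSON. apply_moves: Moves the arm, as the interface text tells. Its arguments: {"type":"object","properties":{"delta_pos":{"type":"array"},"twist":{"type":"array"},"gripper":{"type":"number"},"squeeze":{"type":"number"}},"required":["delta_pos","twist"]}

```bash
mkdir -p pics; cat > h.py <<'E'
import numpy as np, cv2
from plant import robot
def cam(n):
    c=robot.read_camera(n); c['R']=np.array(c['R']); c['t']=np.array(c['t']); c['f']=240/np.tan(np.radians(c['vertical_fov'])/2); return c
def ray(c,u,v):
    K=np.array([[c['f'],0,c['cx']],[0,c['f'],c['cy']],[0,0,1.]])
    p=np.array([[(u-c['cx'])/c['f'],(v-c['cy'])/c['f']]])[0]; s=p.copy()
    for _ in range(30): s=p/(1+c['k1']*(s@s))
    return -c['R'].T@c['t'], c['R'].T@np.array([s[0],s[1],1])
def pl(c,u,v,z):
    o,d=ray(c,u,v); return o+d*(z-o[2])/d[2]
def px(c,X):
    q=c['R']@np.array(X)+c['t']; s=q[:2]/q[2]; s=s*(1+c['k1']*(s@s)); return s*c['f']+[c['cx'],c['cy']]
def save(n,im): cv2.imwrite(n,im[:,:,::-1])
E
python3 - <<'E'
from h import *
import pickle
d={}
for n in ("top","scene"):
    c=cam(n); d[n]=c; save(f'pics/{n}0.png',c['frame']); print(n,c['f'],c['cx'],c['cy'],c['k1'],-c['R'].T@c['t'])
pickle.dump(d,open('c0.pkl','wb'))
s=robot.read_state(); print(s['t'],s['tool_pos'],s['orientation'],robot.tips_ahead)
E
```

```text
top 476.6700700638352 318.48127848445506 235.31832691403577 -0.05198582318224476 [0.33570275 0.05374339 1.28629999]
scene 621.2322113346437 314.7189708555872 241.41840805989798 0.038043857659560025 [ 1.41176598 -0.24949387  1.38362162]
0.1 [0.21327667 0.56031987 0.24269422] [-5.68220188e-01 -3.08938033e+00  2.50520169e-03] 0.025
```

View pics/top0.png

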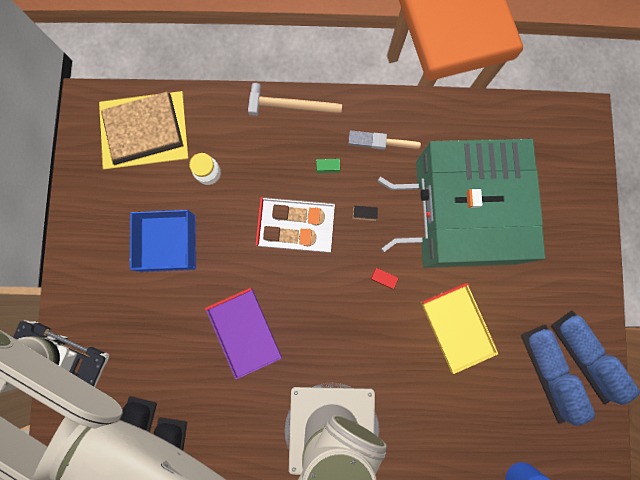

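View pics/scene0.png

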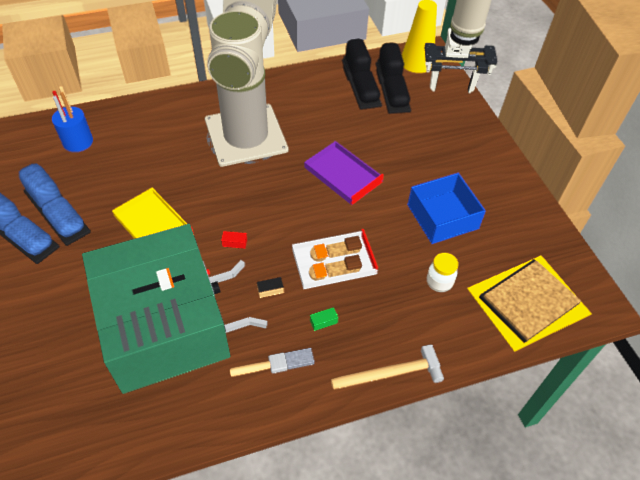

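Top view: the aluminium tray is at (296,225) with its red rear wall on the left at (261,222). The rails are at (400,185) and (403,243), the oven at (485,200), the bin at (163,240), the jar at (205,168) and the brush at (385,140).
Offcut candidates are black-topped (365,213), green (328,165) and red (385,278). Only (365,213) fits: the scene view at (270,287) shows its black top and pale wood sides, and it lies between the tray and the rails. I'll confirm with a crop.

```bash
cat > m.py <<'E'
from h import *
import pickle,sys
d=pickle.load(open('c0.pkl','rb')); c=d['top']; s=d['scene']
im=c['frame']; hsv=cv2.cvtColor(im,cv2.COLOR_RGB2HSV)
def box(mask,roi,z,name,cc=c):
    m=np.zeros(mask.shape,np.uint8); x0,y0,x1,y1=roi; m[y0:y1,x0:x1]=mask[y0:y1,x0:x1]
    cs,_=cv2.findContours(m,cv2.RETR_EXTERNAL,cv2.CHAIN_APPROX_NONE); k=max(cs,key=cv2.contourArea)[:,0]
    P=np.array([pl(cc,u,v,z)[:2] for u,v in k]); r=cv2.minAreaRect((P*1000).astype(np.float32)); print(name,r, 'n',len(k)); return P,r
H,S,V=[hsv[...,i].astype(int) for i in range(3)]
box(V<75,(345,198,388,228),.03,'offcut')
box((S<50)&(V>150),(250,190,340,260),.024,'trayW')
box(((H<8)|(H>172))&(S>150)&(V>120),(250,190,275,255),.034,'trayRed')
box((H>105)&(H<128)&(S>120),(120,200,205,280),.08,'bin')
for n,roi in (('railA',(374,172,426,196)),('railB',(378,232,428,256))):
    P,r=box((S<60)&(V>110),roi,.018,n)
# crops
a=cv2.resize(im[170:260,340:440],(500,450),interpolation=cv2.INTER_CUBIC)
b=cv2.resize(s['frame'][260:350,200:260+30],(450,450),interpolation=cv2.INTER_CUBIC)[:,:300]
b=cv2.resize(s['frame'][255:345,210:290],(300,338),interpolation=cv2.INTER_CUBIC)
o=np.zeros((450,800,3),np.uint8); o[:,:500]=a; o[:338,500:]=b; save('pics/crop1.png',o)
E
python3 m.py
```

```text
offcut ((574.494140625, -76.10104370117188), (63.11035919189453, 30.83077049255371), 86.60995483398438) n 65
trayW ((537.2454223632812, 107.96885681152344), (193.66294860839844, 132.71823120117188), 86.41343688964844) n 237
trayRed ((542.6524658203125, 208.31106567382812), (6.1640543937683105, 130.04306030273438), 86.41437530517578) n 98
bin ((479.2275390625, 447.79998779296875), (154.1212158203125, 167.9135284423828), 3.973343849182129) n 238
railA ((653.7415161132812, -164.33575439453125), (113.38652038574219, 29.16720199584961), 81.84519958496094) n 89
railB ((498.099853515625, -174.16778564453125), (27.854393005371094, 115.30817413330078), 15.712088584899902) n 89
```

View pics/crop1.png

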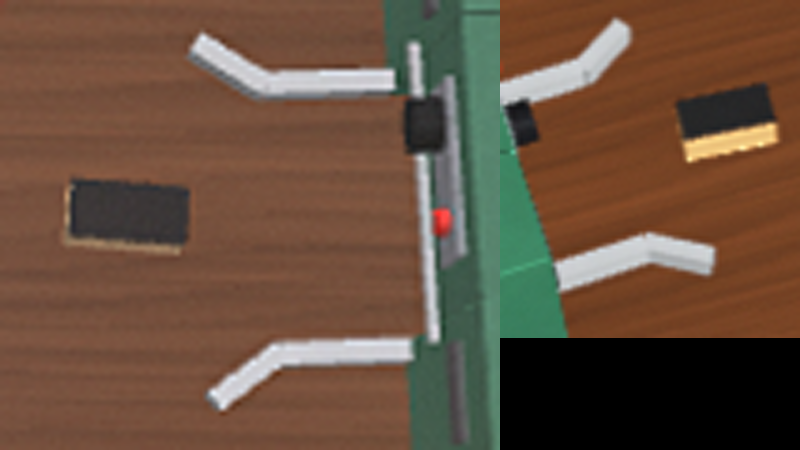

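The crop confirms it: black rubber top and pale wood sides at top-view (365,213), about 63x31 mm. That is the offcut. Next I measure the rail lines precisely and plan the first move.

```bash
cat >> h.py <<'E'
from scipy.spatial.transform import Rotation as Ro
def plan(xyz,yang=None):
    """tool-axis delta (cm) to TCP target and twist so tool y lies along world angle yang (deg)"""
    s=robot.read_state(); R=Ro.from_rotvec(s['orientation']).as_matrix(); p=np.array(s['tool_pos'])
    print('t',round(s['t'],2),'tcp',p.round(4),'F',np.round(s['force'],1),'open',round(s['opening'],4),'q6',round(s['q'][5],2))
    print('delta cm',(R.T@(np.array(xyz)-p)*100).round(2))
    a=np.degrees(np.arctan2(R[1,1],R[0,1]))
    if yang is not None:
        e=(a-yang+90)%180-90; print('y ang',round(a,2),'twist',round(np.radians(e),3))
E
cat > m2.py <<'E'
from h import *
import pickle
d=pickle.load(open('c0.pkl','rb')); c=d['top']; g=c['frame'].min(axis=2).astype(float)
def edge(cols,v0,v1,sgn,z):
    P=[]
    for u in cols:
        col=g[v0:v1,u]; k=np.diff(col)*sgn
        i=int(np.argmax(k)); 
        # subpixel: centroid of gradient
        w=np.clip(k[max(0,i-1):i+2],0,None); v=v0+.5+(np.arange(max(0,i-1),max(0,i-1)+len(w))*w).sum()/w.sum()
        P.append(pl(c,u,v,z)[:2])
    P=np.array(P); l=cv2.fitLine((P*1000).astype(np.float32),cv2.DIST_HUBER,0,.01,.01).ravel(); 
    if l[1]>0:l[:2]*=-1
    print('ang',np.degrees(np.arctan2(l[1],l[0])),'pt',l[2:]); return l
A=edge(range(396,416),180,196,-1,.018)
B=edge(range(400,420),232,243,1,.018)
dd=A[:2]+B[:2]; dd/=np.linalg.norm(dd); n=np.array([-dd[1],dd[0]])
print('dir',dd,'gap',(A[2:]-B[2:])@n)
mid=(A[2:]@n+B[2:]@n)/2; print('centreline offset n.p',mid,'n',n)
# hood/flag
for nm,u,v in (('railA bend',392,187.5),('railB bend',396,239.5)): print(nm,pl(c,u,v,.018).round(4))
t=np.array([537.2,108.0]); td=np.array([-.0626,-.998]); print('tray lateral err',t@n-mid,'at x=-70.. angle diff deg',np.degrees(np.arctan2(td[0]*dd[1]-td[1]*dd[0],td@dd)))
plan([.5745,-.076,.12],-3.4)
# heels
hsv=cv2.cvtColor(c['frame'],cv2.COLOR_RGB2HSV); dark=(c['frame'].max(axis=2)<110).astype(np.uint8); dark[:, :262]=0; dark[:,300:]=0; dark[:200]=0; dark[248:]=0
cs,_=cv2.findContours(dark,cv2.RETR_EXTERNAL,cv2.CHAIN_APPROX_NONE)
for k in cs:
    if cv2.contourArea(k)>30:
        P=np.array([pl(c,u,v,.033)[:2] for u,v in k[:,0]])*1000; print('heel',cv2.minAreaRect(P.astype(np.float32)))
E
python3 m2.py
```

```text
ang -82.830124 pt [ 645.0147  -188.01859]
ang -87.058334 pt [ 510.50806 -203.89246]
dir [ 0.08812527 -0.9961094 ] gap 135.38223
centreline offset n.p 558.24493 n [0.9961094  0.08812527]
railA bend [ 0.6462 -0.1496  0.018 ]
railB bend [ 0.5033 -0.1606  0.018 ]
tray lateral err -13.61742087602613 at x=-70.. angle diff deg 8.644965784378437
t 0.1 tcp [0.2133 0.5603 0.2427] F [-0.5  0.1 -0.4] open 0.0929 q6 -0.09
delta cm [-56.4  -46.59  12.34]
y ang 69.16 twist 1.266
```

Request:
apply_moves([
  [-4.7,-3.9,0],
  [-4.7,-3.9,0],
  [-4.7,-3.9,0],
  [-4.7,-3.9,0],
  [-4.7,-3.9,0],
  [-4.7,-3.9,0],
  [-4.7,-3.9,0],
  [-4.7,-3.9,0],
], twist=[0,0,0,0,0,0,0,0], gripper=6)

```text
t: 1.1
tool_pos: [0.4543, 0.1335, 0.2435]
orientation: [0.568, 3.09, 0.0]
force: [0.8, 1.0, 0.6]
opening: 0.0598
gripper_force: 0.0
```

Request:
apply_moves([
  [-4.7,-3.9,0],
  [-4.7,-3.9,0],
  [-4.7,-3.9,0],
  [-4.7,-3.9,0],
  [0,0,0],
  [0,0,0],
], twist=[0,0,0,0,0.158,0.158])

```text
t: 1.85
tool_pos: [0.5738, -0.0784, 0.2425]
orientation: [-1.057, -2.956, 0.0]
force: [-0.5, -0.2, -0.4]
opening: 0.0599
gripper_force: 0.0
```

Request:
apply_moves([
  [0,0,2],
  [0,0,2],
  [0,0,2],
  [0,0,2],
  [0,0,2],
  [0,0,2],
  [0,0,0],
], twist=[0.158,0.158,0.158,0.158,0.158,0.158,0])

```text
t: 2.72
tool_pos: [0.5722, -0.0769, 0.1212]
orientation: [-2.28, -2.156, 0.004]
force: [-0.5, 0.5, -0.4]
opening: 0.0599
gripper_force: 0.0
```

```bash
python3 - <<'E'
from h import *
import pickle
plan([.5745,-.076,.018],-3.4)
c=cam('wrist'); pickle.dump(c,open('w1.pkl','wb')); save('pics/w1.png',c['frame'])
c2=cam('top'); pickle.dump(c2,open('t1.pkl','wb'))
E
```

```text
t 2.73 tcp [ 0.5722 -0.0769  0.1212] F [-0.5  0.5 -0.4] open 0.0599 q6 -0.17
delta cm [ 0.1   0.27 10.32]
y ang -3.21 twist 0.003
```

View pics/w1.png

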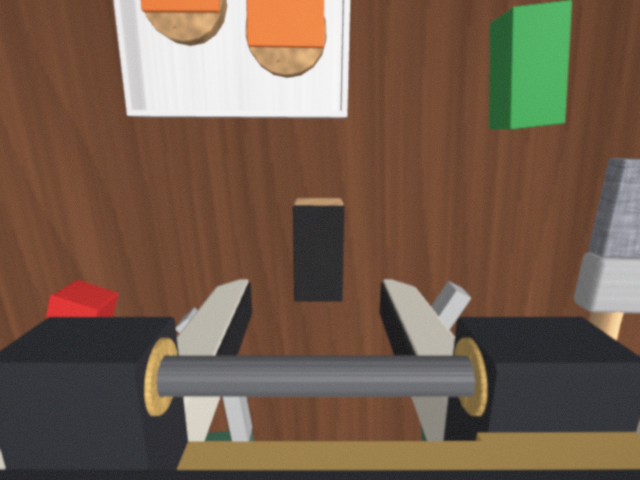

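The wrist view shows the offcut's black top at (318,250), centred between the open fingers; the aluminium tray is at (235,55). Descend and grip.

Request:
apply_moves([
  [0,0.2,2],
  [0,0,2],
  [0,0,2],
  [0,0,2],
  [0,0,1.1],
  [0,0,0],
], twist=[0,0,0,0,0,0])

```text
t: 3.58
tool_pos: [0.5751, -0.0773, 0.0312]
orientation: [-2.282, -2.156, 0.002]
force: [0.0, 0.8, 0.5]
opening: 0.0604
gripper_force: 0.0
```

Request:
apply_moves([
  [0,0,0],
  [0,0,0],
  [0,0,0],
  [0,0,0],
], twist=[0,0,0,0], gripper=2, squeeze=12)

```text
t: 4.08
tool_pos: [0.5764, -0.0775, 0.0333]
orientation: [2.283, 2.157, 0.001]
force: [-0.6, 0.2, 3.4]
opening: 0.0317
gripper_force: 12.0
```

Request:
apply_moves([
  [0,0,-2],
  [0,0,-3],
  [0,0,-4],
  [0,0,-4],
  [0,0,-2],
  [0,0,0],
], twist=[0,0,0,0,0,0])

```text
t: 4.82
tool_pos: [0.5772, -0.0777, 0.1848]
orientation: [2.282, 2.155, 0.003]
force: [0.1, 0.5, -1.7]
opening: 0.0322
gripper_force: 12.0
```

```bash
python3 - <<'E'
from h import *
plan([.481,.456,.18],4)
E
```

```text
t 4.83 tcp [ 0.5772 -0.0777  0.1848] F [ 0.1  0.5 -1.7] open 0.0322 q6 -0.16
delta cm [ 52.74 -12.65   0.4 ]
y ang -3.27 twist -0.127
```

Request:
apply_moves([
  [3,-0.7,0],
  [5,-1.2,0],
  [6,-1.4,0],
  [6,-1.4,0],
  [6,-1.4,0],
  [6,-1.4,0],
  [6,-1.5,0],
  [6,-1.5,0],
], twist=[0,0,0,0,0,0,0,0])

```text
t: 5.82
tool_pos: [0.4946, 0.3691, 0.18]
orientation: [-2.283, -2.157, 0.005]
force: [1.1, 0.8, 0.5]
opening: 0.032
gripper_force: 12.0
```

Request:
apply_moves([
  [5,-1.2,0],
  [3.7,-0.9,0],
  [0,0,0],
  [0,0,0],
], twist=[-0.06,-0.06,0,0])

```text
t: 6.32
tool_pos: [0.4774, 0.4544, 0.1804]
orientation: [-2.151, -2.29, 0.005]
force: [0.3, -0.1, -0.2]
opening: 0.0318
gripper_force: 12.0
```

```bash
python3 - <<'E'
from h import *
plan([.481,.456,.05],4)
c=cam('top'); 
# bin floor/inner check: rim corners via projection
im=c['frame'].copy()
for x,y in ((-.075,-.075),(.075,-.075),(.075,.075),(-.075,.075)):
    a=np.radians(4); X=[.481+x*np.cos(a)-y*np.sin(a),.456+x*np.sin(a)+y*np.cos(a),.08]; u,v=px(c,X); cv2.circle(im,(int(round(u)),int(round(v))),2,(255,255,255),-1)
save('pics/t2.png',cv2.resize(im[170:310,90:250],(800,600) if 0 else (640,560)))
E
```

```text
t 6.33 tcp [0.4774 0.4544 0.1804] F [ 0.3 -0.1 -0.2] open 0.0318 q6 0.62
delta cm [ 0.17  0.4  13.04]
y ang 3.59 twist -0.007
```

View pics/t2.png

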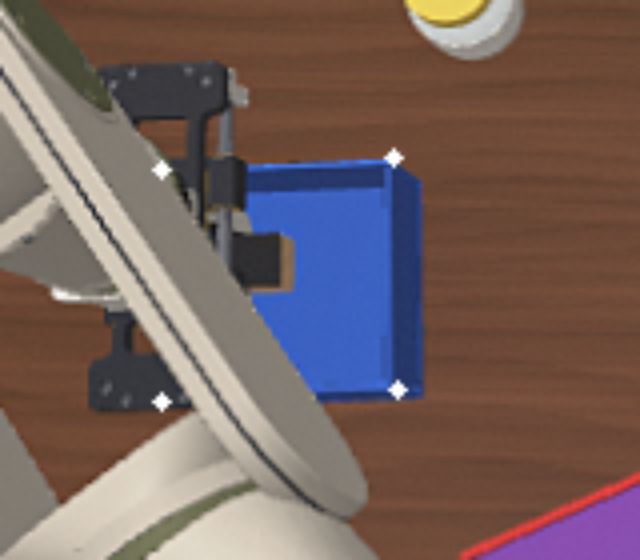

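The drawn rim corners at (394,158) and (398,390) coincide with the bin's rim, and the offcut at (265,262) is held over the bin. Lower and release.

Request:
apply_moves([
  [0.1,0.3,2],
  [0,0,3],
  [0,0,3],
  [0,0,3],
  [0,0,2],
  [0,0,0],
], twist=[0,0,0,0,0,0])

```text
t: 7.12
tool_pos: [0.4798, 0.4548, 0.0497]
orientation: [-2.151, -2.289, 0.007]
force: [-0.5, 0.3, -0.6]
opening: 0.0318
gripper_force: 12.0
```

Request:
apply_moves([
  [0,0,0],
  [0,0,0],
  [0,0,0],
  [0,0,0],
], twist=[0,0,0,0], gripper=5.5)

```text
t: 7.62
tool_pos: [0.4812, 0.4569, 0.0533]
orientation: [2.15, 2.29, 0.002]
force: [-0.8, -0.6, -0.1]
opening: 0.0549
gripper_force: 0.0
```

Request:
apply_moves([
  [0,0,-2],
  [0,0,-4],
  [0,0,-4],
  [0,0,-4],
  [-4,0,0],
  [-6,0,0],
  [-6,0,0],
  [-4,0,0],
], twist=[0,0,0,0,0,0,0,0])

```text
t: 8.62
tool_pos: [0.4938, 0.2549, 0.1944]
orientation: [2.151, 2.289, 0.002]
force: [-0.1, 0.7, 0.2]
opening: 0.0552
gripper_force: 0.0
```

```bash
python3 - <<'E'
from h import *
import pickle
c=cam('top'); pickle.dump(c,open('t3.pkl','wb'))
im=c['frame']; cv2.imwrite('x.png',im)
a=cv2.resize(im[195:285,120:210],(400,400),interpolation=cv2.INTER_CUBIC); b=cv2.resize(im[185:265,245:345],(400,320),interpolation=cv2.INTER_CUBIC)
o=np.zeros((400,800,3),np.uint8); o[:,:400]=a; o[:320,400:]=b; save('pics/t3.png',o)
plan([.5427,.2083,.12],90)
E
```

```text
t 8.68 tcp [0.4944 0.2513 0.1943] F [ 2.8 -1.3  0.9] open 0.0551 q6 0.32
delta cm [-4.57  4.55  7.45]
y ang 3.47 twist -1.51
```

View pics/t3.png

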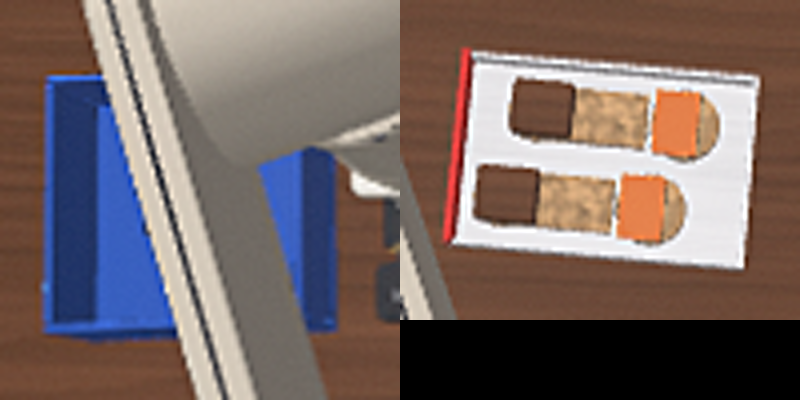

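The bin now hides the offcut behind the arm, so I'll check it later. Tray: red rear wall at crop (457,145), front wall at (752,170). The lower toe ends at (685,210), leaving about 38 mm to the front wall, which is room to grip the front wall there. Now the oven axis from the hood roof's outline, plus the tray edges.

```bash
cat > m3.py <<'E'
from h import *
import pickle
c=pickle.load(open('c0.pkl','rb'))['top']
hsv=cv2.cvtColor(c['frame'],cv2.COLOR_RGB2HSV); m=((hsv[...,0]>65)&(hsv[...,0]<95)&(hsv[...,1]>80)).astype(np.uint8)
m[:,:400]=0; m=cv2.morphologyEx(m,cv2.MORPH_CLOSE,np.ones((9,9)))
def fit(P):
    P=np.array(P,np.float32)*1000; l=cv2.fitLine(P,cv2.DIST_HUBER,0,.01,.01).ravel(); return l
for z in (.17,.24):
    up=[pl(c,u,np.argmax(m[:,u])-.5,z)[:2] for u in range(440,525)]
    lo=[pl(c,u,479.5-np.argmax(m[::-1,u]),z)[:2] for u in range(440,535)]
    rt=[pl(c,639.5-np.argmax(m[v,::-1]),v,z)[:2] for v in range(150,250)]
    U,L,Rr=fit(up),fit(lo),fit(rt)
    an=[np.degrees(np.arctan(l[0]/l[1])) for l in (U,L)]+[np.degrees(np.arctan(-Rr[1]/Rr[0]))]
    print(z,'axis tilt deg',an)
    a=np.radians(np.mean(an)); d=np.array([-np.sin(a),-np.cos(a)]); n=np.array([-d[1],d[0]])
    print(' dir',d,'width',(U[2:]-L[2:])@n,'centre offset',(U[2:]+L[2:])@n/2,'back s',Rr[2:]@d)
t=np.array([537.2,108.0])
# tray edges: far edge (upper image) at rim z=.024 outer; rear red top
g=c['frame'].min(axis=2).astype(float)
def edge(us,v0,v1,sgn,z):
    P=[]
    for u in us:
        k=np.diff(g[v0:v1,u])*sgn; i=int(np.argmax(k)); j=slice(max(i-1,0),i+2); w=np.clip(k[j],0,None); P.append(pl(c,u,v0+.5+(np.arange(max(i-1,0),max(i-1,0)+len(w))*w).sum()/w.sum(),z)[:2])
    return fit(P)
T=edge(range(275,328),190,210,1,.024); B=edge(range(275,328),242,258,-1,.024)
print('tray sides tilt',[np.degrees(np.arctan(l[0]/l[1])) for l in (T,B)],T[2:],B[2:])
F=[]
for v in range(212,244):
    k=-np.diff(g[v,322:342]); i=int(np.argmax(k)); F.append(pl(c,322.5+i,v,.024)[:2])
F=fit(F); print('front tilt',np.degrees(np.arctan(-F[1]/F[0])),F[2:])
E
python3 m3.py
```

```text
0.17 axis tilt deg [np.float32(-3.9453194), np.float32(-0.37332195), np.float32(-3.2920868)]
 dir [ 0.04426296 -0.9990199 ] width 299.85483 centre offset 569.0186 back s 509.5051
0.24 axis tilt deg [np.float32(-4.1173997), np.float32(-0.3693946), np.float32(-3.2963858)]
 dir [ 0.04526524 -0.998975  ] width 281.36343 centre offset 554.3123 back s 475.67642
tray sides tilt [np.float32(3.658308), np.float32(3.6082768)] [602.53705  98.74806] [469.95932  93.76064]
front tilt 3.3101149 [529.2677    11.269422]
```

Request:
apply_moves([
  [0,0,0],
  [0,0,0],
  [0,0,0],
  [0,0,0],
  [0,0,0],
  [0,0,0],
  [0,0,0],
  [0,0,0],
], twist=[-0.181,-0.181,-0.181,-0.181,-0.181,-0.181,-0.181,-0.181], gripper=2.6)

```text
t: 9.68
tool_pos: [0.4938, 0.2574, 0.1943]
orientation: [0.084, 3.139, 0.001]
force: [0.5, -0.2, -0.7]
opening: 0.026
gripper_force: 0.0
```

```bash
python3 - <<'E'
from h import *
plan([.497,.0148,.12],86.4)
E
```

```text
t 9.68 tcp [0.4938 0.2574 0.1943] F [ 0.5 -0.2 -0.7] open 0.026 q6 -1.13
delta cm [ -1.61 -24.21   7.41]
y ang 86.92 twist 0.009
```

Request:
apply_moves([
  [-0.3,-4,0],
  [-0.3,-5,1],
  [-0.3,-5,2],
  [-0.3,-5,2],
  [-0.3,-4,1.4],
  [-0.1,-1.2,1],
  [0,0,0],
], twist=[0,0,0,0,0,0,0])

```text
t: 10.55
tool_pos: [0.495, 0.0144, 0.1188]
orientation: [-0.096, -3.14, -0.001]
force: [-0.3, 0.1, -0.1]
opening: 0.0256
gripper_force: 0.0
```

```bash
python3 - <<'E'
from h import *
import pickle
plan([.497,.0148,.033],86.4)
c=cam('wrist'); pickle.dump(c,open('w4.pkl','wb')); t=cam('top'); pickle.dump(t,open('t4.pkl','wb'))
im=c['frame'].copy()
# predicted front wall rim points & TCP-target
D=np.array([-.0635,-.998]);N=np.array([.998,-.0635]);C=np.array([.5382,.1109])
for s,l in ((.1,-.065),(.1,.065),(.1,-.035),(.097,-.035),(.085,-.035)):
    X=C+s*D+l*N; u,v=px(c,[X[0],X[1],.024]); cv2.circle(im,(int(u),int(v)),3,(255,0,255),-1)
o=np.zeros((480,800,3),np.uint8); o[:,:640]=im; o[:160,640:]=cv2.resize(t['frame'][195:285,120:210],(160,160)); save('pics/w4.png',o)
E
```

```text
t 10.55 tcp [0.495  0.0144 0.1188] F [-0.3  0.1 -0.1] open 0.0256 q6 -1.58
delta cm [-0.2   0.05  8.58]
y ang 86.49 twist 0.002
```

View pics/w4.png

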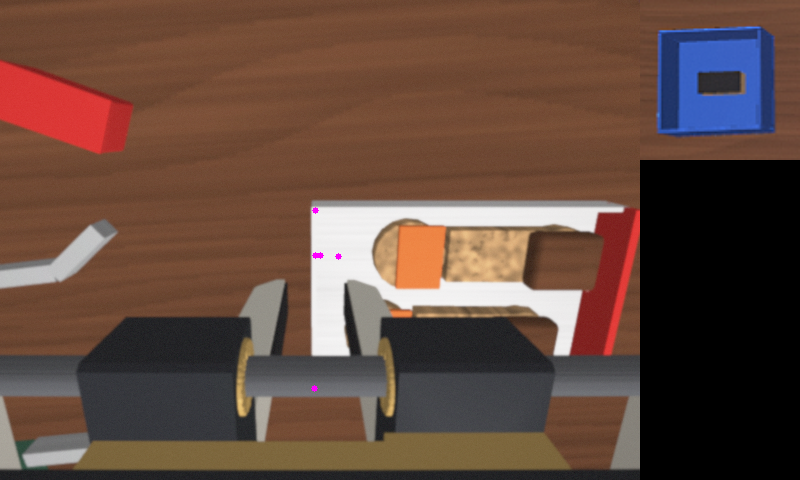

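The inset shows the offcut lying in the bin. The predicted front-wall points at (316,255) fall on the tray's front wall, and the near toe begins at (373,255), about 40 mm behind the wall. There is room for the finger.

Request:
apply_moves([
  [-0.2,0,2],
  [0,0,2],
  [0,0,2],
  [0,0,1.5],
  [0,0,1],
  [0,0,0],
], twist=[0,0,0,0,0,0])

```text
t: 11.4
tool_pos: [0.4967, 0.0148, 0.0332]
orientation: [-0.093, -3.139, -0.0]
force: [-0.6, -0.0, 0.4]
opening: 0.0262
gripper_force: 0.0
```

Request:
apply_moves([
  [0,0,0],
  [0,0,0],
  [0,0,0],
  [0,0,0],
], twist=[0,0,0,0], gripper=0, squeeze=30)

```text
t: 11.9
tool_pos: [0.4975, 0.014, 0.0343]
orientation: [0.094, 3.139, -0.001]
force: [-1.4, -3.9, 4.4]
opening: 0.003
gripper_force: 30.0
```

```bash
python3 - <<'E'
from h import *
plan([.5346,-.0909,.034],94)
E
```

```text
t 11.9 tcp [0.4975 0.014  0.0343] F [-1.4 -3.9  4.4] open 0.003 q6 -1.59
delta cm [ -4.33 -10.24   0.04]
y ang 86.56 twist -0.13
```

Request:
apply_moves([
  [-0.3,-0.7,0],
  [-0.6,-1.5,0],
  [-0.7,-1.7,0],
  [-0.7,-1.7,0],
  [-0.7,-1.7,0],
  [-0.7,-1.6,0],
  [-0.4,-0.9,0],
  [-0.2,-0.4,0],
], twist=[0,0,0,0,0,0,0,0])

```text
t: 12.9
tool_pos: [0.5342, -0.0888, 0.0342]
orientation: [-0.094, -3.14, -0.005]
force: [-3.8, 10.4, 10.1]
opening: 0.0034
gripper_force: 30.6
```

Request:
apply_moves([
  [0,0,0],
  [0,0,0],
  [0,0,0],
  [0,0,0],
  [0,0,0],
  [0,0,0],
  [0,0,0],
  [0,0,0],
], twist=[-0.02,-0.02,-0.02,-0.02,-0.02,-0.02,-0.01,0])

```text
t: 13.9
tool_pos: [0.5348, -0.0896, 0.0343]
orientation: [-0.11, 3.138, 0.001]
force: [1.3, 4.2, 5.7]
opening: 0.003
gripper_force: 30.2
```

```bash
cat > m5.py <<'E'
from h import *
import pickle
plan([.5346,-.0909,.034],94)
c=cam('top'); pickle.dump(c,open('t5.pkl','wb'))
g=c['frame'].min(axis=2).astype(float)
# rear red wall fit at z=.034
hsv=cv2.cvtColor(c['frame'],cv2.COLOR_RGB2HSV); H,S,V=[hsv[...,i].astype(int) for i in range(3)]
m=(((H<8)|(H>172))&(S>150)&(V>120)).astype(np.uint8); m[:190]=0;m[262:]=0;m[:,:255]=0;m[:,380:]=0
k=max(cv2.findContours(m,cv2.RETR_EXTERNAL,cv2.CHAIN_APPROX_NONE)[0],key=cv2.contourArea)[:,0]
P=np.array([pl(c,u,v,.034)[:2] for u,v in k])*1000; r=cv2.minAreaRect(P.astype(np.float32)); print('red',r)
d=np.array([.070,-.9976]);n=np.array([.9976,.070]); print('lateral err mm',np.array(r[0])@n-562.3, 'rear oven x',(np.array(r[0])-[579,-224.5])@d)
save('pics/t5.png',cv2.resize(c['frame'][150:290,270:450],(720,560),interpolation=cv2.INTER_CUBIC))
E
python3 m5.py
```

```text
t 13.9 tcp [ 0.5348 -0.0896  0.0343] F [1.3 4.2 5.7] open 0.003 q6 -1.9
delta cm [ 0.03 -0.13  0.03]
y ang 94.01 twist 0.0
red ((563.79638671875, 109.466064453125), (130.09632873535156, 5.372426986694336), 1.7055985927581787)
lateral err mm 7.805899902343754 rear oven x -334.22879882812504
```

View pics/t5.png

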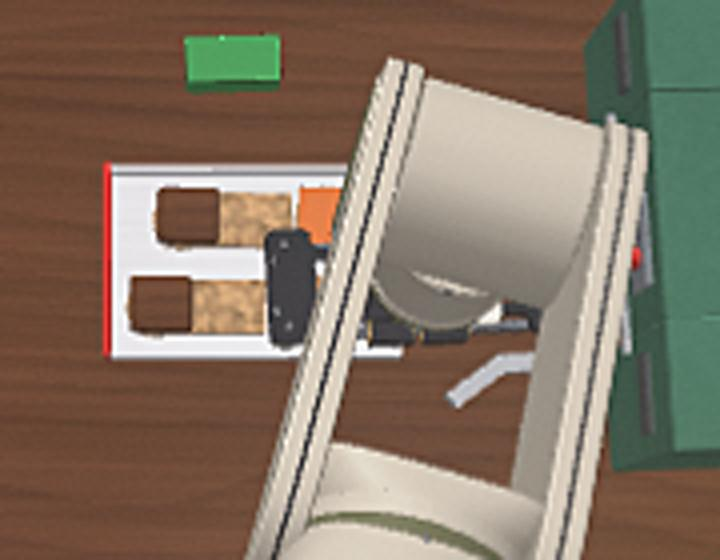

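The tray's yaw lags: red wall at crop (108,260), tilt 1.7° against 4.0°. The soles are flat. I'll turn a little more.

Request:
apply_moves([
  [0,0,0],
  [0,0,0],
  [0,0,0],
  [0,0,0],
  [0,0,0],
  [0,0,0],
], twist=[-0.015,-0.015,-0.015,-0.01,0,0])

```text
t: 14.7
tool_pos: [0.5348, -0.0899, 0.0342]
orientation: [-0.196, 3.133, 0.0]
force: [3.6, 3.9, 5.1]
opening: 0.0031
gripper_force: 30.8
```

```bash
python3 m5.py
```

```text
t 14.7 tcp [ 0.5348 -0.0899  0.0342] F [3.6 3.9 5.1] open 0.0031 q6 -1.96
delta cm [ 0.04 -0.1   0.02]
y ang 97.16 twist 0.055
red ((563.7964477539062, 109.46531677246094), (130.09634399414062, 5.3690948486328125), 1.7047206163406372)
lateral err mm 7.80590845336917 rear oven x -334.22804866943363
```

Request:
apply_moves([
  [0,0,0],
  [0,0,0],
  [0,0,0],
  [0,0,0],
  [0,0,0],
  [0,0,0],
], twist=[0,-0.015,-0.015,-0.015,0,0], squeeze=60)

```text
t: 15.5
tool_pos: [0.5348, -0.0907, 0.0343]
orientation: [-0.267, 3.128, -0.002]
force: [4.8, -0.4, 4.2]
opening: 0.0032
gripper_force: 60.8
```

```bash
python3 m5.py
```

```text
t 15.5 tcp [ 0.5348 -0.0907  0.0343] F [ 4.8 -0.4  4.2] open 0.0032 q6 -2.0
delta cm [ 0.03 -0.02  0.03]
y ang 99.76 twist 0.101
red ((555.6634521484375, 109.36483001708984), (129.99839782714844, 5.590443134307861), 4.149670600891113)
lateral err mm -0.3146020355223982 rear oven x -334.6971127746582
```

Now aligned: 4.15° tilt and -0.3 mm lateral at the rear. Release, rise and go behind the tray, with the fingers open across it.

Request:
apply_moves([
  [0,0,0],
  [0,0,0],
  [0,0,0],
  [0,0,-1],
  [0,0,-3],
  [0,0,-4],
  [0,0,-4],
  [0,0,-3],
], twist=[0,0,0,0,0,0,0,0], gripper=2.6, squeeze=20)

```text
t: 16.55
tool_pos: [0.5344, -0.0901, 0.1865]
orientation: [-0.267, 3.128, -0.001]
force: [0.9, -0.6, -0.3]
opening: 0.0261
gripper_force: 0.0
```

Request:
apply_moves([
  [0,2,0],
  [0,4,0],
  [0,5,0],
  [0,5,0],
  [0,5,0],
  [0,3,0],
  [0,0,0],
  [0,0,0],
], twist=[0,0,0,0,0,0,0.167,0.167], gripper=8)

```text
t: 17.55
tool_pos: [0.4916, 0.1478, 0.1821]
orientation: [-0.262, -3.128, 0.001]
force: [0.0, 0.8, 0.2]
opening: 0.0796
gripper_force: 0.0
```

Request:
apply_moves([
  [0,0,0],
  [0,0,0],
  [0,0,0],
  [0,0,0],
  [0,0,0],
  [0,0,0],
  [0,0,0],
  [0,0,0],
], twist=[0.167,0.167,0.167,0.167,0.167,0.167,0.167,0.167])

```text
t: 18.55
tool_pos: [0.4918, 0.1472, 0.1821]
orientation: [-2.146, -2.292, 0.003]
force: [-0.1, -0.3, -0.0]
opening: 0.0796
gripper_force: 0.0
```

```bash
sed -i 's/^plan.*/plan([.5526,.1516,.045],4)/' m5.py; python3 m5.py
```

```text
t 18.55 tcp [0.4918 0.1472 0.1821] F [-0.1 -0.3 -0. ] open 0.0796 q6 0.12
delta cm [ 0.04  6.13 13.7 ]
y ang 3.78 twist -0.004Traceback (most recent call last):
  File "m5.py", line 9, in <module>
    k=max(cv2.findContours(m,cv2.RETR_EXTERNAL,cv2.CHAIN_APPROX_NONE)[0],key=cv2.contourArea)[:,0]
      ~~~^^^^^^^^^^^^^^^^^^^^^^^^^^^^^^^^^^^^^^^^^^^^^^^^^^^^^^^^^^^^^^^^^^^^^^^^^^^^^^^^^^^^
ValueError: max() iterable argument is empty
```

Request:
apply_moves([
  [0.1,2,0],
  [0.1,3.1,0],
  [0,1,2],
  [0,0,3],
  [0,0,3],
  [0,0,3],
  [0,0,2.7],
  [0,0,0],
], twist=[0,0,0,0,0,0,0,0])

```text
t: 19.6
tool_pos: [0.5505, 0.1528, 0.0431]
orientation: [-2.135, -2.299, 0.009]
force: [0.4, -0.5, 0.5]
opening: 0.0796
gripper_force: 0.0
```

```bash
python3 - <<'E'
from h import *
plan([.5554,.1117,.045],4)
c=cam('scene'); w=cam('wrist')
o=np.zeros((480,800,3),np.uint8); o[:300,:400]=cv2.resize(w['frame'],(400,300)); o[:300,400:]=cv2.resize(c['frame'][190:370,200:440],(400,300)); save('pics/s6.png',o[:300])
E
```

```text
t 19.6 tcp [0.5505 0.1528 0.0431] F [ 0.4 -0.5  0.5] open 0.0796 q6 0.11
delta cm [-4.14  0.19 -0.19]
y ang 4.21 twist 0.004
```

View pics/s6.png

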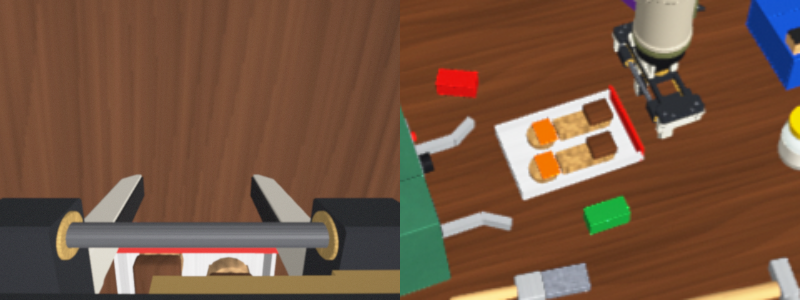

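The fingers stand behind the red wall (left view, tips at (125,185) and (265,185)) and straddle it centrally. In the right view the tray is lined up with the rails at (470,130) and (490,220). Start pushing gently.

Request:
apply_moves([
  [-0.8,0.1,-0.1],
  [-0.8,0.1,-0.1],
  [-0.6,0,0],
  [-0.5,0,0],
  [-0.4,0,0],
  [-0.4,0,0],
  [-0.4,0,0],
  [-0.4,0,0],
], twist=[0,0,0,0,0,0,0,0])

```text
t: 20.7
tool_pos: [0.5589, 0.1103, 0.0486]
orientation: [-2.141, -2.299, -0.0]
force: [-0.7, 4.1, -0.4]
opening: 0.0799
gripper_force: 2.0
```

Request:
apply_moves([
  [-0.5,0,0],
  [-0.5,0,0],
  [-0.5,0,0],
  [-0.5,0,0],
  [-0.5,0,0],
  [-0.5,0,0],
  [-0.5,0,0],
  [-0.5,0,0],
], twist=[0,0,0,0,0,0,0,0])

```text
t: 21.7
tool_pos: [0.5618, 0.0698, 0.0486]
orientation: [-2.141, -2.299, 0.0]
force: [-0.3, 3.6, -0.3]
opening: 0.0805
gripper_force: 1.8
```

```bash
cat > m6.py <<'E'
from h import *
import sys
plan([.579,-.2245,.045],4)
s=robot.read_state(); p=np.array(s['tool_pos'])[:2]-[.579,-.2245]; d=np.array([.070,-.9976]); print('tcp oven x,y mm',(p@d*1000).round(1),(p@[.9976,.07]*1000).round(1))
c=cam('top'); g=c['frame'].min(axis=2)
if len(sys.argv)>1: save(sys.argv[1],cv2.resize(c['frame'][150:290,290:490],(800,560),interpolation=cv2.INTER_CUBIC))
E
python3 m6.py pics/t7.png
```

```text
t 21.7 tcp [0.5618 0.0698 0.0486] F [-0.3  3.6 -0.3] open 0.0805 q6 -0.04
delta cm [-29.48  -0.37   0.36]
y ang 4.07 twist 0.001
tcp oven x,y mm -294.8 3.4
```

View pics/t7.png

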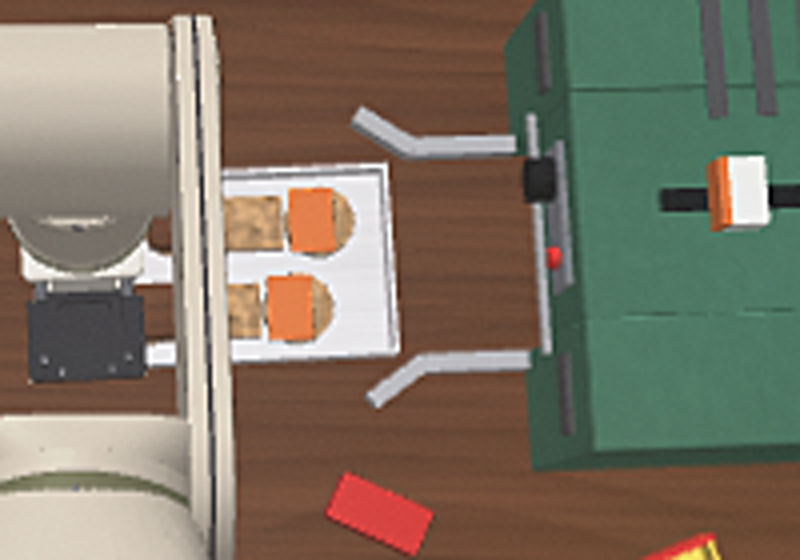

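Pushing force is about 3.6 N. The tray front at crop (388,165)-(400,352) sits squarely before the rails, about 2 mm low in the picture; the flag is at (720,190) with its white block at (750,190). Continue, easing a touch towards +y of the tool.

Request:
apply_moves([
  [-0.4,0.02,0],
  [-0.4,0.02,0],
  [-0.4,0.02,0],
  [-0.4,0.02,0],
  [-0.4,0.02,0],
  [-0.4,0.02,0],
  [-0.4,0,0],
  [-0.4,0,0],
], twist=[0,0,0,0,0,0,0,0])

```text
t: 22.75
tool_pos: [0.5652, 0.038, 0.0486]
orientation: [-2.141, -2.299, 0.0]
force: [0.2, 3.0, -1.2]
opening: 0.0799
gripper_force: 1.5
```

```bash
cat > m7.py <<'E'
from h import *
import sys
d=np.array([.070,-.9976]); n=np.array([.9976,.07]); O=np.array([.579,-.2245])
s=robot.read_state(); p=np.array(s['tool_pos'])[:2]-O; print('t',round(s['t'],2),'tcp oven',(p@d*1000).round(1),(p@n*1000).round(1),'F along',round(float(-(np.array(s['force'])[:2]@d)),1),s['force'])
c=cam('top'); f=c['frame'].astype(int)[188:208,445:510]; hsv=cv2.cvtColor(c['frame'],cv2.COLOR_RGB2HSV)[188:208,445:510].astype(int)
w=(hsv[...,1]<50)&(hsv[...,2]>170); o=(hsv[...,0]<20)&(hsv[...,1]>120)&(hsv[...,2]>130)
for nm,m in (('white',w),('orange',o)):
    vs,us=np.nonzero(m); 
    if len(us): print(nm,us.min()+445,us.max()+445,vs.min()+188,vs.max()+188,'area',len(us),[((pl(c,u+445,np.mean(vs)+188,.19)[:2]-O)@d*1000).round(1) for u in (us.min()-.5,us.max()+.5)])
E
python3 m7.py
```

```text
t 22.75 tcp oven -262.9 4.6 F along 2.9 [ 0.22950499  2.95879499 -1.24696402]
white 472 482 189 205 area 159 [np.float64(86.9), np.float64(113.4)]
orange 467 472 189 207 area 87 [np.float64(74.8), np.float64(89.2)]
```

Request:
apply_moves([
  [-0.4,0,0],
  [-0.4,0,0],
  [-0.4,0,0],
  [-0.4,0,0],
  [-0.4,0,0],
  [-0.4,0,0],
  [-0.4,0,0],
  [-0.4,0,0],
], twist=[0,0,0,0,0,0,0,0])

```text
t: 23.8
tool_pos: [0.5675, 0.0061, 0.0486]
orientation: [-2.141, -2.299, 0.0]
force: [-0.0, 2.7, -1.2]
opening: 0.0803
gripper_force: 1.4
```

```bash
python3 m7.py; python3 m6.py pics/t8.png
```

```text
t 23.8 tcp oven -230.9 4.7 F along 2.7 [-1.21473915e-03  2.70963768e+00 -1.23595597e+00]
white 472 482 189 205 area 159 [np.float64(86.9), np.float64(113.4)]
orange 467 472 189 207 area 88 [np.float64(74.8), np.float64(89.1)]
t 23.85 tcp [0.5676 0.0057 0.0486] F [-0.   1.4 -2. ] open 0.0798 q6 -0.15
delta cm [-23.04  -0.49   0.37]
y ang 4.06 twist 0.001
tcp oven x,y mm -230.4 4.7
```

View pics/t8.png

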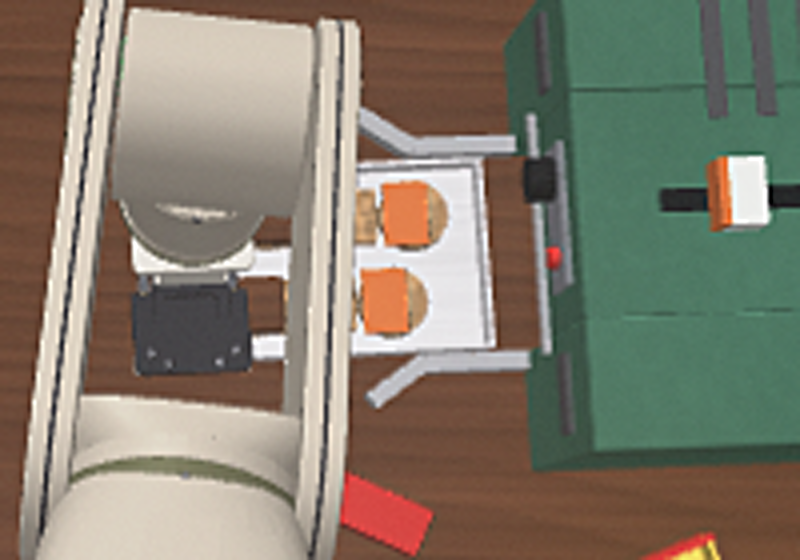

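The tray front at crop (482,160)-(493,347) is inside the rails, parallel and with gaps on both sides. That was picture 11, one over the 10 allowed, so I'll use numbers only from here.

Request:
apply_moves([
  [-0.4,0,0],
  [-0.4,0,0],
  [-0.4,0,0],
  [-0.4,0,0],
  [-0.4,0,0],
  [-0.4,0,0],
  [-0.4,0,0],
  [-0.4,0,0],
], twist=[0,0,0,0,0,0,0,0])

```text
t: 24.9
tool_pos: [0.5699, -0.0257, 0.0488]
orientation: [2.141, 2.299, 0.0]
force: [-0.2, 5.1, 1.9]
opening: 0.0798
gripper_force: 2.6
```

```bash
python3 m7.py
```

```text
t 24.9 tcp oven -199.0 4.9 F along 5.1 [-0.22765043  5.06168861  1.90501252]
white 472 482 189 205 area 159 [np.float64(86.9), np.float64(113.4)]
orange 467 472 189 207 area 88 [np.float64(74.8), np.float64(89.1)]
```

Request:
apply_moves([
  [-0.3,0,0],
  [-0.3,0,0],
  [-0.3,0,0],
  [-0.3,0,0],
  [-0.3,0,0],
  [-0.3,0,0],
  [-0.3,0,0],
  [-0.3,0,0],
], twist=[0,0,0,0,0,0,0,0])

```text
t: 25.95
tool_pos: [0.5716, -0.0494, 0.0488]
orientation: [-2.141, -2.299, -0.0]
force: [-0.5, 5.2, 1.5]
opening: 0.0799
gripper_force: 2.7
```

```bash
python3 m7.py
```

```text
t 25.95 tcp oven -175.2 4.9 F along 5.2 [-0.48958512  5.19713636  1.54083024]
white 472 482 189 205 area 159 [np.float64(86.9), np.float64(113.4)]
orange 467 472 189 207 area 88 [np.float64(74.8), np.float64(89.1)]
```

Request:
apply_moves([
  [-0.3,0,0],
  [-0.3,0,0],
  [-0.3,0,0],
  [-0.3,0,0],
  [-0.3,0,0],
  [-0.3,0,0],
  [-0.3,0,0],
  [-0.3,0,0],
], twist=[0,0,0,0,0,0,0,0])

```text
t: 27.0
tool_pos: [0.5733, -0.0732, 0.0488]
orientation: [-2.141, -2.299, -0.0]
force: [-0.2, 5.1, 2.8]
opening: 0.08
gripper_force: 2.8
```

```bash
python3 m7.py
```

```text
t 27.0 tcp oven -151.3 4.9 F along 5.1 [-0.2302557   5.11480906  2.80727908]
white 472 482 189 205 area 159 [np.float64(86.9), np.float64(113.4)]
orange 467 472 189 207 area 87 [np.float64(74.8), np.float64(89.2)]
```

Now slower: 1.5 mm per row.

Request:
apply_moves([
  [-0.15,0,0],
  [-0.15,0,0],
  [-0.15,0,0],
  [-0.15,0,0],
  [-0.15,0,0],
  [-0.15,0,0],
  [-0.15,0,0],
  [-0.15,0,0],
], twist=[0,0,0,0,0,0,0,0])

```text
t: 28.05
tool_pos: [0.5741, -0.0851, 0.0488]
orientation: [-2.141, -2.299, -0.0]
force: [0.5, 5.8, 2.5]
opening: 0.0799
gripper_force: 2.9
```

```bash
python3 m7.py
```

```text
t 28.05 tcp oven -139.4 4.9 F along 5.7 [0.4756762  5.79500749 2.51700203]
white 472 482 189 205 area 159 [np.float64(86.9), np.float64(113.4)]
orange 467 472 189 207 area 88 [np.float64(74.8), np.float64(89.1)]
```

Request:
apply_moves([
  [-0.12,0,0],
  [-0.12,0,0],
  [-0.12,0,0],
  [-0.12,0,0],
  [-0.12,0,0],
  [-0.12,0,0],
  [-0.12,0,0],
  [-0.12,0,0],
], twist=[0,0,0,0,0,0,0,0])

```text
t: 29.1
tool_pos: [0.5748, -0.0941, 0.0488]
orientation: [-2.141, -2.298, -0.002]
force: [-1.0, 9.6, 3.7]
opening: 0.0799
gripper_force: 4.7
```

```bash
python3 m7.py
```

```text
t 29.1 tcp oven -130.4 5.0 F along 9.7 [-0.95317554  9.61703366  3.7223888 ]
white 472 482 189 205 area 158 [np.float64(86.9), np.float64(113.3)]
orange 467 472 189 207 area 87 [np.float64(74.8), np.float64(89.1)]
```

Force rose by about 4 N, so the plunger has been reached. Next are 1 mm rows.

Request:
apply_moves([
  [-0.1,0,0],
  [-0.1,0,0],
  [-0.1,0,0],
  [-0.1,0,0],
  [-0.1,0,0],
], twist=[0,0,0,0,0])

```text
t: 29.78
tool_pos: [0.5751, -0.0988, 0.0488]
orientation: [-2.14, -2.298, -0.002]
force: [-0.4, 9.6, 4.6]
opening: 0.0801
gripper_force: 4.7
```

```bash
python3 m7.py
```

```text
t 29.77 tcp oven -125.6 4.9 F along 9.6 [-0.40799007  9.58439038  4.58961489]
white 472 482 189 205 area 145 [np.float64(86.9), np.float64(113.3)]
orange 469 474 189 206 area 61 [np.float64(79.6), np.float64(93.9)]
```

The flag has moved about 5 mm. Continue in smaller rows.

Request:
apply_moves([
  [-0.06,0,0],
  [-0.06,0,0],
  [-0.06,0,0],
  [-0.06,0,0],
  [-0.06,0,0],
], twist=[0,0,0,0,0])

```text
t: 30.45
tool_pos: [0.5753, -0.1018, 0.0488]
orientation: [-2.14, -2.298, -0.002]
force: [-1.5, 9.4, 3.6]
opening: 0.0803
gripper_force: 4.8
```

```bash
python3 m7.py
```

```text
t 30.45 tcp oven -122.7 4.9 F along 9.5 [-1.47723321  9.42929403  3.60437722]
white 469 482 189 206 area 141 [np.float64(79.7), np.float64(113.3)]
orange 473 475 189 205 area 20 [np.float64(89.6), np.float64(96.8)]
```

Request:
apply_moves([
  [-0.04,0,0],
  [-0.04,0,0],
  [-0.04,0,0],
  [-0.04,0,0],
], twist=[0,0,0,0])

```text
t: 31.0
tool_pos: [0.5754, -0.1034, 0.0488]
orientation: [-2.14, -2.298, -0.002]
force: [-0.4, 10.3, 4.3]
opening: 0.08
gripper_force: 4.8
```

```bash
python3 m7.py
```

```text
t 31.0 tcp oven -121.1 4.9 F along 10.3 [-0.43967876 10.33132455  4.32214829]
white 469 482 189 206 area 128 [np.float64(79.8), np.float64(113.4)]
orange 474 476 189 205 area 30 [np.float64(91.8), np.float64(99.0)]
```

Request:
apply_moves([
  [-0.03,0,0],
  [-0.03,0,0],
  [-0.03,0,0],
], twist=[0,0,0])

```text
t: 31.42
tool_pos: [0.5754, -0.1035, 0.0487]
orientation: [-2.139, -2.297, -0.003]
force: [-1.5, 13.7, 5.2]
opening: 0.0801
gripper_force: 6.9
```

Request:
apply_moves([
  [-0.03,0,0],
  [-0.03,0,0],
], twist=[0,0])

```text
t: 31.68
tool_pos: [0.5754, -0.1036, 0.0488]
orientation: [-2.139, -2.297, -0.004]
force: [-1.8, 16.6, 6.7]
opening: 0.0801
gripper_force: 8.1
```

```bash
python3 m7.py
```

```text
t 31.68 tcp oven -120.9 4.9 F along 16.7 [-1.77044069 16.60081541  6.71733497]
white 469 482 189 206 area 149 [np.float64(79.8), np.float64(113.4)]
orange 474 476 189 205 area 18 [np.float64(91.3), np.float64(98.5)]
```

The tool has stopped while the force climbs (16 N), after about 10 mm of plunger travel: fully home. Back off and verify.

Request:
apply_moves([
  [0.2,0,0],
  [0.6,0,0],
  [1.5,0,0],
  [2.5,0,0],
  [2,0,-2],
  [0,0,-5],
  [0,0,-5],
  [0,0,-4],
], twist=[0,0,0,0,0,0,0,0])

```text
t: 32.72
tool_pos: [0.5713, -0.0375, 0.2128]
orientation: [2.138, 2.297, 0.003]
force: [0.2, 0.3, -0.8]
opening: 0.0801
gripper_force: 0.0
```

Request:
apply_moves([
  [4,-2,0],
  [6,-2,0],
  [6,-2,0],
  [6,-2,0],
  [4,0,0],
  [0,0,0],
  [0,0,0],
  [0,0,0],
], twist=[0,0,0,0,0,0,0,0])

```text
t: 33.72
tool_pos: [0.4736, 0.2124, 0.209]
orientation: [2.142, 2.297, 0.0]
force: [0.4, 0.1, 0.4]
opening: 0.0799
gripper_force: 0.0
```

```bash
cat > m8.py <<'E'
from h import *
exec(open('m7.py').read())
hsv=cv2.cvtColor(c['frame'],cv2.COLOR_RGB2HSV); H,S,V=[hsv[...,i].astype(int) for i in range(3)]
m=(((H<8)|(H>172))&(S>150)&(V>120)).astype(np.uint8); m[:180]=0;m[262:]=0;m[:,:340]=0;m[:,420:]=0
k=max(cv2.findContours(m,cv2.RETR_EXTERNAL,cv2.CHAIN_APPROX_NONE)[0],key=cv2.contourArea)[:,0]
P=np.array([pl(c,u,v,.034)[:2] for u,v in k]); r=cv2.minAreaRect((P*1000).astype(np.float32)); q=np.array(r[0])/1000-O
print('red',r,'oven x,y',q@d*1000,q@n*1000)
dk=((V<110)&(H<15)&(S>80)).astype(np.uint8); dk[:185]=0;dk[250:]=0;dk[:,:380]=0;dk[:,424:]=0
for k in cv2.findContours(dk,cv2.RETR_EXTERNAL,cv2.CHAIN_APPROX_NONE)[0]:
    if cv2.contourArea(k)>60: print('heel',[x for x in cv2.minAreaRect((np.array([pl(c,u,v,.033)[:2] for u,v in k[:,0]])*1000).astype(np.float32))])
b=(V<75).astype(np.uint8); b[:200]=0;b[275:]=0;b[:,:130]=0;b[:,195:]=0; vs,us=np.nonzero(b); print('bin dark px',len(us),us.mean() if len(us) else 0,vs.mean() if len(us) else 0)
E
python3 m8.py
```

```text
t 33.73 tcp oven -443.3 -74.5 F along 0.1 [0.3705738  0.12946245 0.39298746]
white 469 482 189 206 area 154 [np.float64(79.7), np.float64(113.3)]
orange 474 476 189 205 area 15 [np.float64(91.4), np.float64(98.5)]
red ((571.8499145507812, -110.80157470703125), (130.471435546875, 9.640205383300781), 3.2525062561035156) oven x,y -113.92605505371094 0.825964526367247
heel [(541.5543212890625, -151.21575927734375), (35.13100051879883, 40.54250717163086), 1.4417462348937988]
heel [(603.1529541015625, -164.5355987548828), (38.3785400390625, 40.664981842041016), 1.474347472190857]
bin dark px 214 162.34579439252337 239.99065420560748
```

The tray is home: rear at oven x about -114 mm, 0.8 mm lateral, under 1° yaw, and the flag is closed. Both heels lie within the tray, the offcut is in the bin and the arm is clear.

```bash
python3 -c "
from plant import robot
print(robot.close_job())"
```

```text
the job is handed in; nothing more can be done
None
```

The job is handed in, verdict not shown: the offcut is in the bin, and the tray is fully home against the stop with the plunger in and both soles in place, though I viewed 11 pictures, one over the limit of 10.

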